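# Pin vices back upright into their spring-clip rack

## Task

Put the pin vices away upright in their rack: push the two that are tipped forward back until the spring clips snap round them, and move the one leaning in the steel tumbler into the empty place, its nose in the foot cup and its handle snapped into the clip like the others. Set it down rather than dropping it, keep the one that is already home in its clip, leave the tumbler standing with the brush in it, and do not disturb the jar, the dust cover or the bottle.

Things in the scene. Friction and masses are not known exactly. Their poses are not given: they have to be found in the camera images.
- rack: fixed rack, 92 x 208 mm: wooden base (top 14 mm above the bench, from x -66 to +26 mm) and an aluminium plate above it (top face at 90 mm). Origin on the bench midway below the row of clips; x points to the rack's back, -x to its front, y along the row, z up. Four equal places at y = +69, +23, -23, -69 mm; each has a foot cup, a slot above it and a clip. A strip behind the clips is highest, 109 mm
- cup0 (a point): foot cup of the place at y = +69 mm in the rack: a round hole in the base, 13 mm wide, 6 mm deep, floor 8 mm above the bench. The point lies 13 mm above the bench, where a pin vice's origin is when its nose stands in the cup
- clip0 (a point): middle of the spring clip straight above cup0, 100 mm above the bench. Jaws 93 to 107 mm up, mouth 22 mm wide facing the rack's -x, throat 10 mm: a handle must be pushed through towards +x (some 8 N at this height) till they snap shut round it; more than 7 mm short they throw it out. A pad 1 mm behind it stops it. The slot below: 17 mm wide, from 51 mm in front of this point to 11 mm behind
- cup1 (a point): foot cup of the place at y = +23 mm in the rack: a round hole in the base, 13 mm wide, 6 mm deep, floor 8 mm above the bench. The point lies 13 mm above the bench, where a pin vice's origin is when its nose stands in the cup
- clip1 (a point): middle of the spring clip straight above cup1, 100 mm above the bench. Jaws 93 to 107 mm up, mouth 22 mm wide facing the rack's -x, throat 10 mm: a handle must be pushed through towards +x (some 8 N at this height) till they snap shut round it; more than 7 mm short they throw it out. A pad 1 mm behind it stops it. The slot below: 17 mm wide, from 51 mm in front of this point to 11 mm behind
- cup2 (a point): foot cup of the place at y = -23 mm in the rack: a round hole in the base, 13 mm wide, 6 mm deep, floor 8 mm above the bench. The point lies 13 mm above the bench, where a pin vice's origin is when its nose stands in the cup
- clip2 (a point): middle of the spring clip straight above cup2, 100 mm above the bench. Jaws 93 to 107 mm up, mouth 22 mm wide facing the rack's -x, throat 10 mm: a handle must be pushed through towards +x (some 8 N at this height) till they snap shut round it; more than 7 mm short they throw it out. A pad 1 mm behind it stops it. The slot below: 17 mm wide, from 51 mm in front of this point to 11 mm behind
- cup3 (a point): foot cup of the place at y = -69 mm in the rack: a round hole in the base, 13 mm wide, 6 mm deep, floor 8 mm above the bench. The point lies 13 mm above the bench, where a pin vice's origin is when its nose stands in the cup
- clip3 (a point): middle of the spring clip straight above cup3, 100 mm above the bench. Jaws 93 to 107 mm up, mouth 22 mm wide facing the rack's -x, throat 10 mm: a handle must be pushed through towards +x (some 8 N at this height) till they snap shut round it; more than 7 mm short they throw it out. A pad 1 mm behind it stops it. The slot below: 17 mm wide, from 51 mm in front of this point to 11 mm behind
- vice_home: pin vice: knurled steel handle 14 mm thick, brass button on top, 151 mm long, 40 to 85 g. Origin: centre of its ball nose (radius 5 mm); z runs up its axis; button top at z = 146 mm; neck 10 mm thick below z = 12 mm, 14 mm handle from z = 19 to 132 mm. This one already stands upright in its clip in the rack
- vice_tipped_a: pin vice: knurled steel handle 14 mm thick, brass button on top, 151 mm long, 40 to 85 g. Origin: centre of its ball nose (radius 5 mm); z runs up its axis; button top at z = 146 mm; neck 10 mm thick below z = 12 mm, 14 mm handle from z = 19 to 132 mm. This one has its nose in a foot cup of the rack but is tipped forward some 30 degrees onto the front end of its slot
- vice_tipped_b: pin vice: knurled steel handle 14 mm thick, brass button on top, 151 mm long, 40 to 85 g. Origin: centre of its ball nose (radius 5 mm); z runs up its axis; button top at z = 146 mm; neck 10 mm thick below z = 12 mm, 14 mm handle from z = 19 to 132 mm. This one has its nose in a foot cup of the rack but is tipped forward some 30 degrees onto the front end of its slot
- vice_tumbler: pin vice: knurled steel handle 14 mm thick, brass button on top, 151 mm long, 40 to 85 g. Origin: centre of its ball nose (radius 5 mm); z runs up its axis; button top at z = 146 mm; neck 10 mm thick below z = 12 mm, 14 mm handle from z = 19 to 132 mm. This one leans in the steel tumbler, some 30 degrees from upright, its top about 45 mm above the rim. It belongs in the rack's empty place
- vice_home_mid (a point): point on the axis of vice_home, 87 mm above its origin: level with the middle of the clip once it stands in the rack
- vice_tipped_a_mid (a point): point on the axis of vice_tipped_a, 87 mm above its origin: level with the middle of the clip once it stands in the rack
- vice_tipped_b_mid (a point): point on the axis of vice_tipped_b, 87 mm above its origin: level with the middle of the clip once it stands in the rack
- vice_tumbler_mid (a point): point on the axis of vice_tumbler, 87 mm above its origin: level with the middle of the clip once it stands in the rack
- tumbler: plain steel tumbler with a rubber foot band, 73 mm wide at the rim, 90 mm high, 3 mm wall, inner floor 5 mm up, loose (0.3 kg), standing on the bench; origin on the bench under its centre
- dust_brush: thin wooden dust brush, 122 mm long, 10 mm thick, bristles up, also leaning in the steel tumbler, beside the pin vice and the other way; it stays in the steel tumbler. Origin at mid length, y along the handle towards its plain end
- benzine_jar: low white glass jar with a knob lid, 53 mm wide, 50 mm high, origin under its centre; a bystander between the robot and the work
- dust_dome: clear domed dust cover, 62 mm wide, 34 mm high, origin under its centre; a bystander behind the work
- oil_bottle: small brown bottle, 22 mm wide, 46 mm high, origin under its centre; a bystander behind the work
Things that resemble listed ones, but are neither listed nor needed, are in the scene too. Of the things that look like the tumbler, take the one that is farthest to the robot's left at the start.

How it is judged:
By the outcome, as a careful person would: the job done as asked, in the order asked, and still so for the second after the job is handed in, with the robot touching nothing.
It also fails if it takes over 72 s, if anything falls off the work surface, if the arm or the gripper's body presses on something with over 40 N, if the wrist force passes 120 N, or if a joint passes its speed limit or range.

## Robot

A 6-joint arm with a two-finger parallel gripper is mounted at the origin on a cart in front of the work surface, level with it; the furniture and walls round the work are solid. World frame = base frame: x ahead of the robot, y to its left, z up, the work surface at z = 0. Lengths are in m, angles in degrees, forces in N, time in s.
With the tool pointing down it reaches from about 0.275 to 0.825 m from the base axis. Payload 4.9 kg.
Tool frame: the origin (TCP) lies at the very end of the fingers, on their centre line; the grasp point (between the pads) lies 19 mm behind it; z points along the fingers, y is the line along which they close (so a half turn about z gives the same grasp; the last joint's range is limited). The gripper opens to 85 mm and grips with 20 to 120 N. Pads are 22 mm wide; open, the fingers measure 114 mm over their backs; the gripper's body (76 mm by 85 mm) begins 54 mm behind the grasp point. The pads swing forward as they close: fully open they stand 13 mm farther back than shut.
Start: joints at [63.931, 18.69, -11.035, 60.275, 0, 82.311], TCP at [0.173, 0.522, 0.231] pointing down, gripper open.
Joint ranges: [-152.03, 152.03], [-55.5, 102.48], [-74.3, 77.21], [-110.64, 120.58], [-84.22, 78.4], [-180, 180]. Speed limits (degrees/s): [147.25, 147.25, 180, 180, 180, 180].

## Interface

Orientations are given as [roll, pitch, yaw] about the fixed x, y, z axes, in that order (R = Rz(yaw) Ry(pitch) Rx(roll)).
In Python, from cell import manip gives the robot as it stands.
- The arm moves only by the shell command python3 -m crank 'ROWS' [OPENING] [FORCE]. ROWS is JSON, a list of rows, each an object with "dp": the shift along the tool's x, y, z in mm, a list of three; "turn": the turn, a rotation vector about the tool's x, y, z in rad, a list of three. A call has 1 to 8 rows; each row is the pose to reach, as a shift and turn from the pose commanded when the call began, along the tool's axes at that moment; what a row does not reach only later rows make up. A row lasts 1/12 s, in which the tool goes at most 41.7 mm and 7.16 degrees, less where a joint would pass 70% of its speed; a pose out of reach is approached as far as the arm can. A call with a gripper value outside its range is refused whole. OPENING is the gripper command: -1 is shut, 1 is fully open, values between are in proportion, set as the call begins (- or left out, the last holds). The fingers move at their own pace and stop on an object; FORCE is the grip in N (left out, the last holds). Time passes only in rows, so rows that repeat a pose let the fingers close. It gives the time, the measured TCP pose, the force, the opening and the grip force at its end, in the units of the state.
- manip.observe(): the state, without advancing time (a new reading comes with each control period).
- manip.camera(name): name is "scene" or "top" or "wrist"; returns a dict with "frame" (480x640x3 uint8, red, green, blue), "range_z" (480x640 float32, m along the optical axis (not along the pixel's ray), 0 where there is no reading), "intrinsics" (3x3 intrinsics, pixels), "dist_coeffs" ([k1, k2, p1, p2, k3] as OpenCV has them; the pictures are not rectified), "T" (4x4, takes a point from camera to world coordinates). Camera axes: x right, y up, looking along -z (the intrinsics and any distortion apply to the point x, -y, -z); pixel columns grow to the right and rows downward; lengths in m; the calibration is good to about 2 mm. A picture is of the moment at which its call begins.
- manip.job_done(): hands the job in; it is judged then, once.
The state is a dict: "time_s": time; "qpos": joint angles; "qvel": joint speeds; "joint_efforts": joint torques, N m; "tcp_pos": TCP position; "eef_rot": TCP orientation; "wrist_force": force on the tool from outside, world axes, zero at the start; "ft_torque": the same for the moment, N m; "gripper_width": finger opening in m; "grip_force": force on a finger pad.
Only numpy, scipy, OpenCV 4.12 (cv2) and the standard library are available. Lean on these libraries where they do the work, as an engineer would, in place of code of your own. Each camera call takes 0.05 s, during which the arm holds its last target. There are 200 camera calls.

## Working session

There is one attempt and no reset: what is moved stays moved. The work goes in short steps, Python scripts to look and compute and a shell command to move; the robot and the scene stay as the last step left them, time stands still between calls to the robot, and variables do not carry over. Pictures are saved under pics/ and viewed, at most 11 in all, crops included, and the job is handed in when it is done.

```bash
ls; mkdir -p pics; cat > h.py <<'E'
import numpy as np,cv2
from cell import manip
from scipy.spatial.transform import Rotation as R
def snap(n,save=None):
    c=manip.camera(n)
    if save: cv2.imwrite('pics/'+save,c['frame'][:,:,::-1])
    np.savez('last_%s.npz'%n,**{k:np.array(v) for k,v in c.items()})
    return c
def load(n): return dict(np.load('last_%s.npz'%n))
def cloud(c):
    K=c['intrinsics'];h,w=c['range_z'].shape
    u,v=np.meshgrid(np.arange(w),np.arange(h))
    p=cv2.undistortPoints(np.stack([u,v],-1).reshape(-1,1,2).astype(float),K,c['dist_coeffs']).reshape(h,w,2)
    z=c['range_z'][...,None]
    P=np.concatenate([p[...,:1]*z,-p[...,1:]*z,-z],-1)
    W=P@c['T'][:3,:3].T+c['T'][:3,3]
    W[c['range_z']<=0]=np.nan
    return W
def ray(c,u,v):
    p=cv2.undistortPoints(np.array([[[u,v]]],float),c['intrinsics'],c['dist_coeffs']).ravel()
    return c['T'][:3,3],c['T'][:3,:3]@np.array([p[0],-p[1],-1])
def onz(c,u,v,z):
    o,d=ray(c,u,v); return o+d*(z-o[2])/d[2]
E
python3 - <<'E'
from h import *
for n in('scene','top'):
    c=snap(n,n+'0.png'); print(n,np.round(c['T'],3).tolist(),c['intrinsics'][0,0] if hasattr(c['intrinsics'],'shape') else c['intrinsics'])
s=manip.observe(); print(s)
E
```

```text
pics
scene [[0.732, 0.297, -0.613, -0.002], [-0.681, 0.328, -0.655, -0.537], [0.006, 0.897, 0.443, 0.483], [0.0, 0.0, 0.0, 1.0]] 562.9594372736296
top [[-0.021, 0.995, -0.096, 0.442], [-1.0, -0.022, -0.012, 0.053], [-0.014, 0.096, 0.995, 1.068], [0.0, 0.0, 0.0, 1.0]] 604.7981068698764
{'time_s': 0.1, 'qpos': array([ 6.39318755e+01,  1.87295674e+01, -1.10851172e+01,  6.02747555e+01,
        4.71979658e-05,  8.23114616e+01]), 'qvel': array([ 0.01995059, -0.15314458,  0.10835267, -0.03979306, -0.08657202,
       -0.08053345]), 'joint_efforts': array([ 1.16416733e-03, -4.44240332e+01,  2.63038516e+01,  7.90971651e-03,
       -1.61566736e-04,  8.57932008e-06]), 'tcp_pos': array([0.17317747, 0.52148419, 0.23057228]), 'eef_rot': array([-1.79911370e+02, -1.20127721e-02,  1.61620405e+02]), 'wrist_force': array([-0.18639972, -0.30078168,  0.65023327]), 'ft_torque': array([0.02775842, 0.01186343, 0.01518003]), 'grip_force': 0.0, 'gripper_width': 0.08514989864703934}
```

View pics/scene0.png

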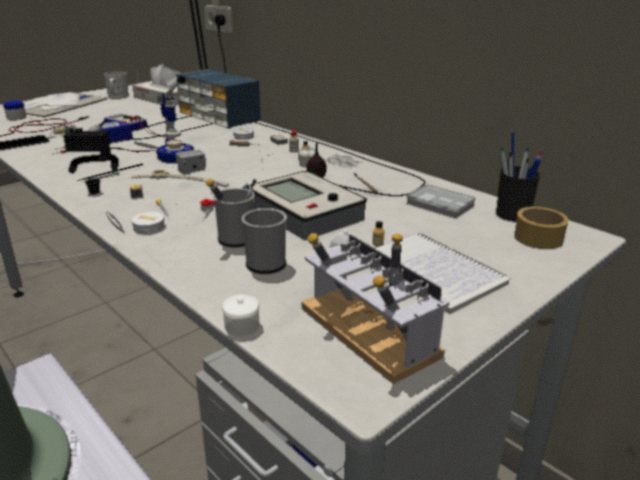

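View pics/top0.png

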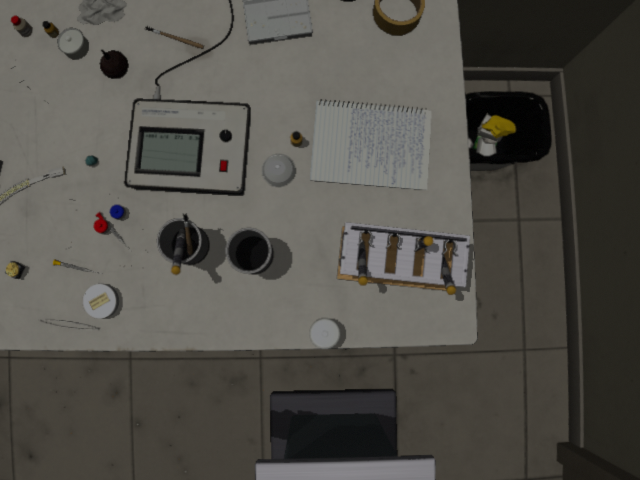

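The scene view shows the two look-alike tumblers, the rack and the jar at (241,315). In the top view:
- **Tumblers:** the left one at (182,240) holds the vice (button 176,268) and the brush. The one at (250,250) is empty. I take the left one.
- **Rack:** it sits at about (405,258) with its front towards the robot. Tipped vices have buttons at (363,279) and (450,288), the home vice at (427,240), and the empty slot is at about (393,255), which is place 1.
- **Bystanders:** jar (325,333), dome (278,169), bottle (297,139).

```bash
python3 - <<'E'
from h import *
c=load('top');W=cloud(c);f=c['frame']
hsv=cv2.cvtColor(f,cv2.COLOR_RGB2HSV)
u,v=np.meshgrid(np.arange(640),np.arange(480))
reg=(u>325)&(u<480)&(v>215)&(v<300)
for lo,hi in((.086,.095),(.1,.113),(.008,.019)):
    m=reg&(W[...,2]>lo)&(W[...,2]<hi); r=cv2.minAreaRect((W[m][:,:2]*1000).astype(np.float32)); print(lo,m.sum(),r, np.median(W[m],0).round(4))
# brass buttons
b=(hsv[...,0]>12)&(hsv[...,0]<26)&(hsv[...,1]>150)&(hsv[...,2]>120)&(W[...,2]>.09)
n,l,st,ce=cv2.connectedComponentsWithStats(b.astype(np.uint8))
for i in range(1,n):
    if st[i,4]>8: print('btn',ce[i].round(1),st[i,4],np.nanmedian(W[l==i],0).round(4),W[l==i][:,2].max().round(4))
for nm,(x,y) in dict(t1=(182,240),t2=(250,250)).items():
    m=(abs(u-x)<32)&(abs(v-y)<32)&(abs(W[...,2]-.09)<.004); print(nm,m.sum(),cv2.minEnclosingCircle((W[m][:,:2]*1000).astype(np.float32)))
im=f[195:315,140:480]; cv2.imwrite('pics/crop_t.png',cv2.resize(f[210:300,150:480],(800,218*1),interpolation=cv2.INTER_CUBIC)[:,:,::-1])
for p in((325,333),(278,169),(297,139)): print(p,np.round(W[p[1],p[0]],3))
c=load('scene');f=c['frame'][225:350,205:450]; cv2.imwrite('pics/crop_s.png',np.vstack([cv2.resize(f,(640,326),interpolation=cv2.INTER_CUBIC),cv2.resize(load('top')['frame'][205:300,150:480],(640,184),interpolation=cv2.INTER_CUBIC)])[:,:,::-1])
E
```

```text
0.086 4049 ((505.221435546875, -99.10770416259766), (207.66766357421875, 85.49276733398438), 82.56857299804688) [ 0.5016 -0.0963  0.0889]
0.1 664 ((503.5538330078125, -98.97269439697266), (187.26974487304688, 75.23493194580078), 82.61915588378906) [ 0.5317 -0.1047  0.1061]
0.008 1495 ((502.9303283691406, -98.25712585449219), (208.9372100830078, 93.07408905029297), 82.3206787109375) [ 0.491  -0.0919  0.0129]
t1 383 ((536.352783203125, 270.6166076660156), 38.29204559326172)
t2 351 ((517.712646484375, 156.6676025390625), 37.61199951171875)
(325, 333) [0.379 0.034 0.051]
(278, 169) [0.664 0.109 0.027]
(297, 139) [0.715 0.074 0.034]
```

View pics/crop_s.png

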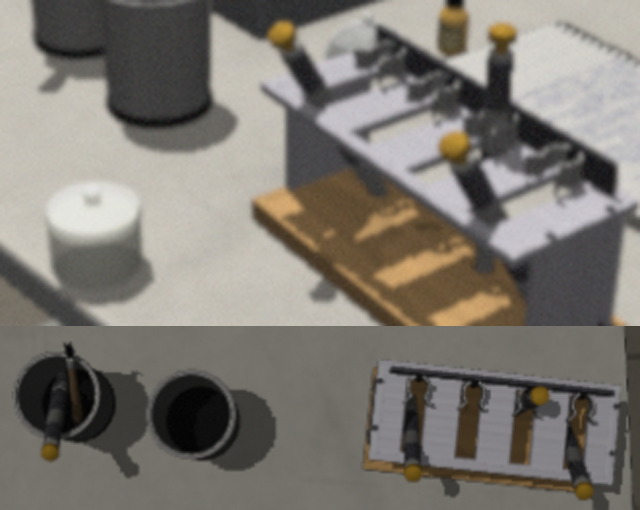

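Tumbler 1 is the choice: (182,240), with vice and brush, centre (0.536, 0.271), radius about 37 mm. The crop confirms tipped vices in places 0 and 3, the home vice in place 2 and place 1 empty. I'll check the buttons against the rack pose, then set out.

```bash
cat >> h.py <<'E'
yaw=np.radians(-7.5)
ex=np.array([np.cos(yaw),np.sin(yaw),0]);ey=np.array([-np.sin(yaw),np.cos(yaw),0]);ez=np.array([0,0,1.])
O=np.array([.503,-.0983,0])+.020*ex
def rk(x,y,z): return O+x*ex+y*ey+z*ez
def rot(zt,yt):  # tool z, approximate tool y
    z=zt/np.linalg.norm(zt); y=yt-z*(yt@z); y/=np.linalg.norm(y)
    return R.from_matrix(np.stack([np.cross(y,z),y,z],1))
def delta(p,Rt=None):
    s=manip.observe(); Rc=R.from_euler('xyz',s['eef_rot'],degrees=True)
    d=Rc.inv().apply(np.array(p)-s['tcp_pos'])*1000
    t=(Rc.inv()*Rt).as_rotvec() if Rt is not None else np.zeros(3)
    print('dp',d.round(1).tolist(),'turn',t.round(3).tolist(),'rows',round(np.linalg.norm(d)/41.7,1),round(np.degrees(np.linalg.norm(t))/7.16,1))
    return d,t
E
python3 - <<'E'
from h import *
c=load('top')
for y,(u,v) in ((69,(363,280)),(-69,(450,289))):
    a=rk(-.070,y/1000,.135); b=onz(c,u,v,.135); print(y,'expect',a.round(3),'seen',b.round(3), 'rackframe',(b-O)@ex,(b-O)@ey)
b=onz(c,427,240,.157);print('home',(b-O)@ex,(b-O)@ey)
print('tumbler button',onz(c,176,268,.132), onz(c,180,240,.09))
delta(rk(-.12,0.069,.22),rot(-ez,ey))
E
```

```text
69 expect [ 0.462 -0.023  0.135] seen [ 0.464 -0.025  0.135] rackframe -0.06803269055358056 0.0674387890488819
-69 expect [ 0.444 -0.16   0.135] seen [ 0.447 -0.16   0.135] rackframe -0.0676706403190945 -0.06871858018307345
home 0.0019173759314375137 -0.021706809762079362
tumbler button [0.48883961 0.26571913 0.132     ] [0.53676597 0.26844018 0.09      ]
dp [-397.2, -435.3, 11.2] turn [-0.002, -0.0, -0.19] rows 14.1 1.5
```

```bash
python3 -m crank '[{"dp":[-200,-215,0],"turn":[0,0,-0.1]},{"dp":[-200,-215,0],"turn":[0,0,-0.1]},{"dp":[-200,-215,0],"turn":[0,0,-0.1]},{"dp":[-397,-435,10],"turn":[0,0,-0.19]},{"dp":[-397,-435,10],"turn":[0,0,-0.19]},{"dp":[-397,-435,10],"turn":[0,0,-0.19]},{"dp":[-397,-435,10],"turn":[0,0,-0.19]},{"dp":[-397,-435,10],"turn":[0,0,-0.19]}]' -1 30
python3 - <<'E'
from h import *
delta(rk(-.12,0.069,.122),rot(-ez,ey))
E
```

```text
time_s: 0.77
tcp_pos: [0.3096, 0.2159, 0.2267]
eef_rot: [-180.0, 0.0, 172.6]
wrist_force: [0.8, -0.1, 0.5]
gripper_width: -0.0
grip_force: 0.0
dp [-132.5, -217.4, 104.7] turn [-0.0, 0.0, 0.001] rows 6.6 0.0
```

```bash
python3 -m crank '[{"dp":[-130,-217,60]},{"dp":[-130,-217,60]},{"dp":[-130,-217,60]},{"dp":[-130,-217,60]},{"dp":[-132,-217,105]},{"dp":[-132,-217,105]},{"dp":[-132,-217,105]},{"dp":[-132,-217,105]}]'
python3 - <<'E'
from h import *
delta(rk(-.12,0.069,.122),rot(-ez,ey))
c=snap('wrist','w1.png')
E
```

```text
dp [-132.5, -217.4, 104.7] turn [-0.0, 0.0, 0.001] rows 6.6 0.0$[0]: bad value
```

View pics/w1.png

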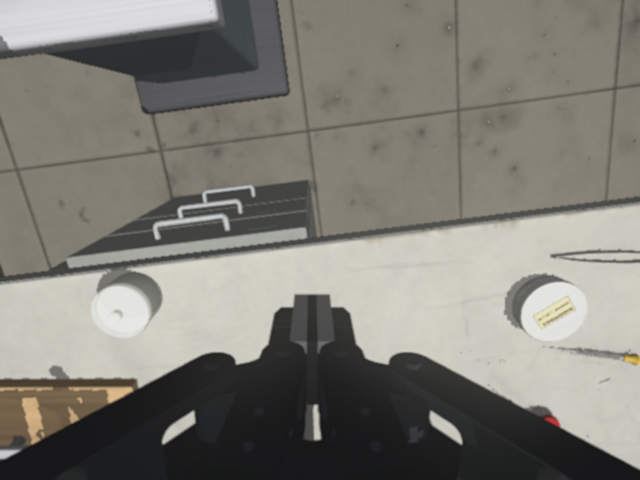

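The move was refused because each row needs "turn". The wrist view shows the shut fingertips at (312,310) and the jar at (123,300). Nothing is in the way.

```bash
python3 -m crank '[{"dp":[-130,-217,60],"turn":[0,0,0]},{"dp":[-130,-217,60],"turn":[0,0,0]},{"dp":[-130,-217,60],"turn":[0,0,0]},{"dp":[-130,-217,60],"turn":[0,0,0]},{"dp":[-132,-217,105],"turn":[0,0,0]},{"dp":[-132,-217,105],"turn":[0,0,0]},{"dp":[-132,-217,105],"turn":[0,0,0]},{"dp":[-132,-217,105],"turn":[0,0,0]}]'
python3 - <<'E'
from h import *
delta(rk(-.12,0.069,.122),rot(-ez,ey))
delta(rk(-.016,0.069,.122),rot(-ez,ey))
E
```

```text
time_s: 1.48
tcp_pos: [0.4122, -0.0179, 0.119]
eef_rot: [-179.9, -0.2, 172.2]
wrist_force: [0.8, 0.3, 0.3]
gripper_width: 0.0002
grip_force: 0.0
dp [-0.5, 1.1, -3.0] turn [-0.001, -0.003, -0.005] rows 0.1 0.1
dp [-104.5, 1.7, -3.3] turn [-0.001, -0.003, -0.005] rows 2.5 0.1
```

Now push at place 0, in small steps with force readout.

```bash
python3 -m crank '[{"dp":[-15,1,-3],"turn":[0,0,0]},{"dp":[-30,1,-3],"turn":[0,0,0]},{"dp":[-42,1,-3],"turn":[0,0,0]},{"dp":[-54,1,-3],"turn":[0,0,0]},{"dp":[-65,1,-3],"turn":[0,0,0]},{"dp":[-76,1,-3],"turn":[0,0,0]},{"dp":[-84,1,-3],"turn":[0,0,0]},{"dp":[-84,1,-3],"turn":[0,0,0]}]'
python3 -m crank '[{"dp":[-4,0,0],"turn":[0,0,0]},{"dp":[-8,0,0],"turn":[0,0,0]},{"dp":[-12,0,0],"turn":[0,0,0]},{"dp":[-16,0,0],"turn":[0,0,0]},{"dp":[-16,0,0],"turn":[0,0,0]}]'
python3 - <<'E'
from h import *
s=manip.observe();print((s['tcp_pos']-O)@ex,s['wrist_force'])
c=snap('top');snap('scene')
for p in ((u,v) for u in (355,360,365,370,375) for v in (232,236,240,244,248,252)):
    pass
W=cloud(c);m=(W[...,2]>.118)&(W[...,2]<.165);d=W-O;m&=(abs(d@ex)<.12)&(abs(d@ey)<.11)
q=np.stack([d[m]@ex,d[m]@ey,d[m][:,2]],1)
for k in (69,-23,-69):
    w=q[abs(q[:,1]*1000-k)<15];print(k,len(w),w.mean(0).round(4))
E
```

```text
time_s: 2.15
tcp_pos: [0.4969, -0.0243, 0.125]
eef_rot: [180.0, 0.1, 172.5]
wrist_force: [0.4, -0.7, 0.2]
gripper_width: 0.0001
grip_force: 0.0
time_s: 2.57
tcp_pos: [0.513, -0.0269, 0.1251]
eef_rot: [-180.0, 0.1, 172.5]
wrist_force: [-0.3, 0.9, -0.7]
gripper_width: -0.0001
grip_force: 0.0
-0.019390880860649964 [-0.25047203  0.88667825 -0.740656  ]
69 0 [nan nan nan]
-23 0 [nan nan nan]
-69 0 [nan nan nan]<stdin>:9: RuntimeWarning: Mean of empty slice.
  ret = um.true_divide(
```

```bash
python3 - <<'E'
from h import *
f=load('scene')['frame'][195:360,230:450]; t=load('top')['frame'][200:300,320:490]
cv2.imwrite('pics/c2.png',np.hstack([cv2.resize(f,(440,330),interpolation=3),cv2.resize(t,(340,330),interpolation=3)])[:,:,::-1])
E
```

```text
(no output)
```

View pics/c2.png

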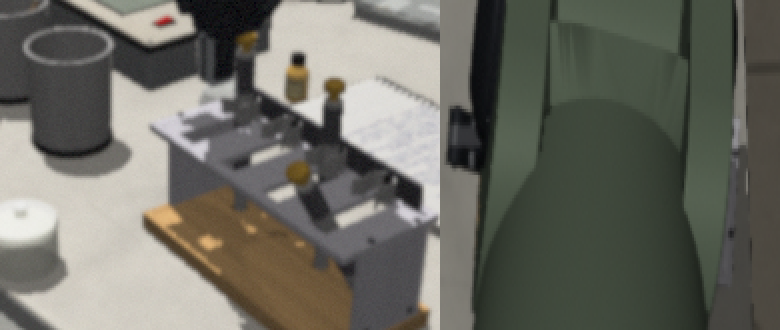

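Vice a now stands upright like the home one (button at crop (247,42)). I'll push a little further for certainty, then back off.

```bash
python3 -m crank '[{"dp":[-2,0,0],"turn":[0,0,0]},{"dp":[-4,0,0],"turn":[0,0,0]},{"dp":[-5,0,0],"turn":[0,0,0]},{"dp":[-5,0,0],"turn":[0,0,0]}]'
python3 - <<'E'
from h import *
s=manip.observe();print((s['tcp_pos']-O)@ex,s['wrist_force'])
delta(rk(-.13,0.069,.125),rot(-ez,ey));delta(rk(-.13,-0.069,.125),rot(-ez,ey));
E
```

```text
time_s: 3.0
tcp_pos: [0.5168, -0.0274, 0.1248]
eef_rot: [-180.0, 0.0, 172.5]
wrist_force: [0.7, 0.2, 0.5]
gripper_width: 0.0001
grip_force: 0.0
-0.015564756594753244 [0.74706929 0.17310043 0.48390383]
dp [114.4, -3.1, -0.2] turn [-0.0, 0.0, 0.0] rows 2.7 0.0
dp [114.4, -141.1, -0.2] turn [-0.0, 0.0, 0.0] rows 4.4 0.0
```

```bash
python3 -m crank '[{"dp":[-2,0,0],"turn":[0,0,0]},{"dp":[-4,0,0],"turn":[0,0,0]},{"dp":[-4,0,0],"turn":[0,0,0]}]'
python3 -m crank '[{"dp":[-2,0,0],"turn":[0,0,0]},{"dp":[-2,0,0],"turn":[0,0,0]},{"dp":[-2,0,0],"turn":[0,0,0]}]'
```

```text
time_s: 3.25
tcp_pos: [0.5188, -0.0275, 0.1245]
eef_rot: [-180.0, -0.2, 172.5]
wrist_force: [-4.6, 0.5, 2.8]
gripper_width: 0.0
grip_force: 2.3
time_s: 3.5
tcp_pos: [0.519, -0.0275, 0.1243]
eef_rot: [-180.0, -0.4, 172.5]
wrist_force: [-8.9, 0.8, 6.6]
gripper_width: 0.0003
grip_force: 4.5
```

Firm contact at TCP rack x of -13.5 mm means it is seated against the pad. Back off and go round to place 3.

```bash
python3 -m crank '[{"dp":[40,0,0],"turn":[0,0,0]},{"dp":[80,0,0],"turn":[0,0,0]},{"dp":[118,0,0],"turn":[0,0,0]},{"dp":[118,-40,0],"turn":[0,0,0]},{"dp":[118,-80,0],"turn":[0,0,0]},{"dp":[118,-120,0],"turn":[0,0,0]},{"dp":[118,-138,0],"turn":[0,0,0]},{"dp":[118,-138,0],"turn":[0,0,0]}]'
python3 - <<'E'
from h import *
delta(rk(-.13,-0.069,.125),rot(-ez,ey));delta(rk(-.0195,-0.069,.125),rot(-ez,ey));
E
```

```text
time_s: 4.17
tcp_pos: [0.3882, -0.1534, 0.1254]
eef_rot: [-179.9, 0.1, 172.2]
wrist_force: [0.6, 0.1, -0.2]
gripper_width: -0.0004
grip_force: 0.0
dp [3.4, 0.6, 0.3] turn [-0.002, 0.003, -0.005] rows 0.1 0.0
dp [-107.1, 1.2, 0.6] turn [-0.002, 0.003, -0.005] rows 2.6 0.0
```

```bash
python3 -m crank '[{"dp":[-20,1,0],"turn":[0,0,0]},{"dp":[-36,1,0],"turn":[0,0,0]},{"dp":[-48,1,0],"turn":[0,0,0]},{"dp":[-60,1,0],"turn":[0,0,0]},{"dp":[-71,1,0],"turn":[0,0,0]},{"dp":[-82,1,0],"turn":[0,0,0]},{"dp":[-90,1,0],"turn":[0,0,0]},{"dp":[-94,1,0],"turn":[0,0,0]}]'
python3 -m crank '[{"dp":[-4,0,0],"turn":[0,0,0]},{"dp":[-8,0,0],"turn":[0,0,0]},{"dp":[-12,0,0],"turn":[0,0,0]},{"dp":[-16,0,0],"turn":[0,0,0]},{"dp":[-18,0,0],"turn":[0,0,0]},{"dp":[-19,0,0],"turn":[0,0,0]},{"dp":[-19,0,0],"turn":[0,0,0]}]'
python3 - <<'E'
from h import *
s=manip.observe();print((s['tcp_pos']-O)@ex,s['wrist_force'])
E
```

```text
time_s: 4.83
tcp_pos: [0.4813, -0.1598, 0.1247]
eef_rot: [179.9, -0.0, 172.6]
wrist_force: [-2.8, 2.4, 2.2]
gripper_width: -0.0002
grip_force: 1.7
time_s: 5.42
tcp_pos: [0.4999, -0.1637, 0.1249]
eef_rot: [-179.9, 0.0, 172.5]
wrist_force: [0.4, 0.5, -0.8]
gripper_width: -0.0002
grip_force: 0.0
-0.014562904304592502 [ 0.36393271  0.48263623 -0.82780348]
```

```bash
python3 -m crank '[{"dp":[-2,0,0],"turn":[0,0,0]},{"dp":[-4,0,0],"turn":[0,0,0]},{"dp":[-4,0,0],"turn":[0,0,0]},{"dp":[-4,0,0],"turn":[0,0,0]}]'
python3 - <<'E'
from h import *
s=manip.observe();print((s['tcp_pos']-O)@ex,s['wrist_force'])
delta(rk(-.13,-0.069,.25),rot(-ez,ey))
E
```

```text
time_s: 5.75
tcp_pos: [0.5011, -0.1633, 0.1244]
eef_rot: [180.0, -0.3, 172.5]
wrist_force: [-5.9, 1.9, 4.9]
gripper_width: -0.0001
grip_force: 3.4
-0.013364876300297203 [-5.87622443  1.91973885  4.89367713]
dp [117.2, -4.3, -125.0] turn [0.0, -0.005, -0.0] rows 4.1 0.0
```

Both tipped vices are home. Retreat and measure the tumbler vice.

```bash
python3 -m crank '[{"dp":[40,0,0],"turn":[0,0,0]},{"dp":[80,0,0],"turn":[0,0,0]},{"dp":[117,0,-20],"turn":[0,0,0]},{"dp":[117,0,-60],"turn":[0,0,0]},{"dp":[117,0,-100],"turn":[0,0,0]},{"dp":[117,0,-125],"turn":[0,0,0]},{"dp":[117,0,-125],"turn":[0,0,0]}]' 0.2
python3 - <<'E'
from h import *
c=snap('top');W=cloud(c);f=c['frame'];snap('scene')
u,v=np.meshgrid(np.arange(640),np.arange(480))
m=(abs(u-182)<40)&(abs(v-240)<42)&(W[...,2]>.02)
for lo,hi in ((.1,.11),(.11,.12),(.12,.13),(.13,.15)):
    for nm,mm in (('vice',v>240),('brush',v<240)):
        k=m&mm&(W[...,2]>lo)&(W[...,2]<hi)
        if k.sum(): print(lo,nm,k.sum(),np.mean(W[k],0).round(4),u[k].mean().round(1),v[k].mean().round(1))
k=m&(np.hypot(W[...,0]-.5365,W[...,1]-.270)<.031)
q=W[k];q=q[np.argsort(q[:,0])]
for r in range(250,215,-5):
    row=[(int(uu),round(float(W[r,uu,0]),3),round(float(W[r,uu,1]),3),round(float(W[r,uu,2]),3)) for uu in range(172,196,2)]
    print(r,[(a[0],a[3]) for a in row])
cv2.imwrite('pics/c3.png',cv2.resize(f[200:285,140:225],(600,600),interpolation=3)[:,:,::-1])
E
```

```text
time_s: 6.33
tcp_pos: [0.3902, -0.1505, 0.2553]
eef_rot: [-179.8, 0.5, 172.5]
wrist_force: [1.2, -0.3, -0.2]
gripper_width: 0.0512
grip_force: 0.0
0.1 vice 26 [0.5066 0.2698 0.1051] 177.2 257.8
0.1 brush 21 [0.5687 0.2562 0.1054] 185.4 219.3
0.11 vice 31 [0.4992 0.2682 0.115 ] 176.8 262.0
0.11 brush 15 [0.5729 0.255  0.1143] 184.9 216.0
0.12 vice 35 [0.4899 0.2674 0.1246] 176.0 267.6
0.13 vice 48 [0.4864 0.2668 0.1326] 175.3 269.6
250 [(172, 0.01), (174, 0.074), (176, 0.086), (178, 0.084), (180, 0.083), (182, 0.073), (184, 0.008), (186, 0.006), (188, 0.026), (190, 0.026), (192, 0.02), (194, 0.009)]
245 [(172, 0.005), (174, 0.013), (176, 0.066), (178, 0.067), (180, 0.067), (182, 0.061), (184, 0.007), (186, 0.01), (188, 0.039), (190, 0.04), (192, 0.01), (194, 0.005)]
240 [(172, 0.012), (174, 0.005), (176, 0.046), (178, 0.054), (180, 0.055), (182, 0.05), (184, 0.034), (186, 0.046), (188, 0.051), (190, 0.053), (192, 0.009), (194, 0.006)]
235 [(172, 0.02), (174, 0.004), (176, 0.008), (178, 0.035), (180, 0.037), (182, 0.035), (184, 0.023), (186, 0.066), (188, 0.067), (190, 0.006), (192, 0.005), (194, 0.007)]
230 [(172, 0.045), (174, 0.026), (176, 0.021), (178, 0.009), (180, 0.015), (182, 0.017), (184, 0.006), (186, 0.079), (188, 0.076), (190, 0.008), (192, 0.006), (194, 0.006)]
225 [(172, 0.067), (174, 0.056), (176, 0.049), (178, 0.046), (180, 0.04), (182, 0.035), (184, 0.091), (186, 0.09), (188, 0.086), (190, 0.04), (192, 0.09), (194, 0.089)]
220 [(172, 0.088), (174, 0.088), (176, 0.087), (178, 0.088), (180, 0.088), (182, 0.087), (184, 0.106), (186, 0.1), (188, 0.094), (190, 0.001), (192, 0.003), (194, -0.001)]
```

View pics/c3.png

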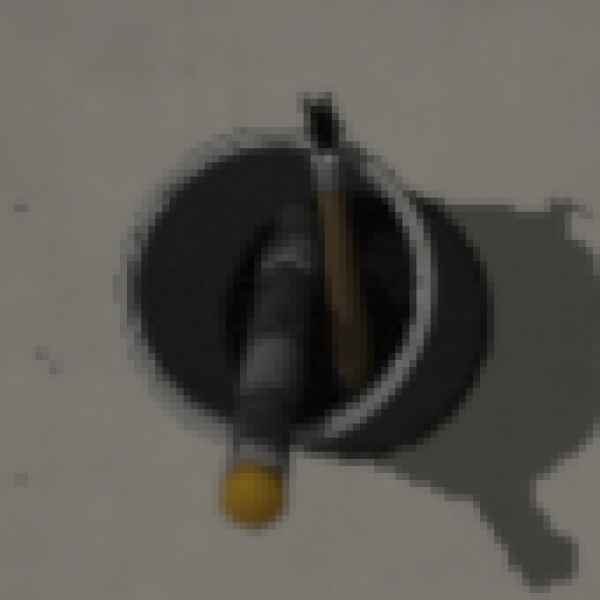

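The crop shows the vice's button at crop (252,494), image about (176,270), with its handle running down to crop (285,250). The brush is separate, to its right, with its bristles at (322,110) at the back rim. I'll fit the axis to the handle's surface points.

```bash
cat >> h.py <<'E'
def fitaxis(P,cam,r=.007,n=60):
    # P: surface points of a cylinder seen from cam; line fit with known radius
    from scipy.optimize import least_squares
    c=P.mean(0);d=np.linalg.svd(P-c)[2][0];d*=np.sign(d[2])
    v=c-cam;v/=np.linalg.norm(v)
    def res(x):
        a=c+x[:3];e=d+x[3:];e=e/np.linalg.norm(e);w=P-a;return np.linalg.norm(w-np.outer(w@e,e),axis=1)-r
    s=least_squares(res,np.r_[v*r,0,0,0],loss='soft_l1',f_scale=.001)
    a=c+s.x[:3];e=d+s.x[3:];e/=np.linalg.norm(e);return a,e,np.abs(res(s.x)).mean()
E
python3 - <<'E'
from h import *
c=load('top');W=cloud(c)
u,v=np.meshgrid(np.arange(640),np.arange(480))
m=(abs(u-(176.5+(263-v)*.13))<3.6)&(v>=238)&(v<=262)&(W[...,2]>.045)
P=W[m]; pl=.054+(v[m]-240)*.0027; print(len(P))
a,e,r=fitaxis(P,c['T'][:3,3]); print('a',a.round(4),'e',e.round(4),'tilt',np.degrees(np.arccos(e[2])),'res',r)
A=lambda z:a+e*(z-a[2])/e[2]
print('at z .01',A(.01).round(4),'rim .09',A(.09).round(4))
# button: top cap median -> s
b=c and W[(abs(u-175.5)<4)&(abs(v-269.5)<4)&(W[...,2]>.12)]; t=((b-a)@e); print('button tops s',np.percentile(t,[50,95]), 'perp',np.linalg.norm((b-a)-np.outer(t,e),axis=1).mean())
nose=a+e*(np.percentile(t,97)-.146); print('nose',nose.round(4))
np.savez('ax.npz',nose=nose,e=e)
yt=np.cross(-e,ez); 
if yt[1]<0: yt=-yt
Rt=rot(-e,yt)
print(Rt.as_euler('xyz',degrees=True))
delta(nose+e*.230,Rt)
E
```

```text
175
a [0.5622 0.2844 0.0063] e [-0.53   -0.1133  0.8404] tilt 32.819688989277864 res 0.0005820274360096719
at z .01 [0.5598 0.2839 0.01  ] rim .09 [0.5094 0.2731 0.09  ]
button tops s [0.14819128 0.15077989] perp 0.005016968596594196
nose [0.5596 0.2839 0.0104]
[-180.           32.81968899 -167.93281623]
dp [4.5, 410.1, 46.6] turn [-0.1, -0.564, -0.332] rows 9.9 5.3
```

```bash
python3 -m crank '[{"dp":[0,200,0],"turn":[0,0,0]},{"dp":[0,200,0],"turn":[0,0,0]},{"dp":[0,200,0],"turn":[0,0,0]},{"dp":[4,410,20],"turn":[-0.1,-0.56,-0.33]},{"dp":[4,410,20],"turn":[-0.1,-0.56,-0.33]},{"dp":[4,410,47],"turn":[-0.1,-0.56,-0.33]},{"dp":[4,410,47],"turn":[-0.1,-0.56,-0.33]},{"dp":[4,410,47],"turn":[-0.1,-0.56,-0.33]}]' 0.2
python3 - <<'E'
from h import *
d=np.load('ax.npz');nose,e=d['nose'],d['e'];yt=np.cross(-e,ez);yt*=np.sign(yt[1]);delta(nose+e*.230,rot(-e,yt))
E
```

```text
time_s: 7.1
tcp_pos: [0.4264, 0.1796, 0.2185]
eef_rot: [179.4, 30.8, -169.2]
wrist_force: [2.5, -0.5, -2.1]
gripper_width: 0.0509
grip_force: 0.0
dp [-14.4, 74.4, 26.7] turn [-0.002, -0.035, -0.019] rows 1.9 0.3
```

```bash
python3 -m crank '[{"dp":[-14,74,25],"turn":[0,-0.035,-0.019]},{"dp":[-14,74,25],"turn":[0,-0.035,-0.019]},{"dp":[-14,74,25],"turn":[0,-0.035,-0.019]},{"dp":[-14,74,25],"turn":[0,-0.035,-0.019]}]'
python3 - <<'E'
from h import *
d=np.load('ax.npz');nose,e=d['nose'],d['e'];yt=np.cross(-e,ez);yt*=np.sign(yt[1]);delta(nose+e*.230,rot(-e,yt));delta(nose+e*.104,rot(-e,yt))
c=snap('wrist','w2.png')
E
```

```text
time_s: 7.43
tcp_pos: [0.4361, 0.2569, 0.203]
eef_rot: [-179.8, 32.3, -167.8]
wrist_force: [-0.8, -0.0, -0.1]
gripper_width: 0.0513
grip_force: 0.0
dp [-1.8, 0.6, 0.3] turn [-0.002, -0.008, 0.002] rows 0.0 0.1
dp [-2.9, 0.8, 126.3] turn [-0.002, -0.008, 0.002] rows 3.0 0.1
```

View pics/w2.png

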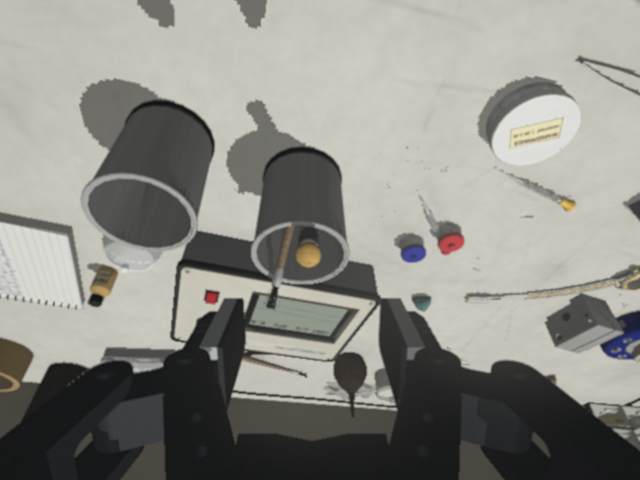

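The wrist view shows the button at (308,255) on the fingers' centre line (about 311), the brush just left of it, and clear room for both fingers. Descend along the axis and grip.

```bash
python3 -m crank '[{"dp":[-2,1,40],"turn":[0,-0.008,0]},{"dp":[-2,1,75],"turn":[0,-0.008,0]},{"dp":[-2,1,100],"turn":[0,-0.008,0]},{"dp":[-2,1,118],"turn":[0,-0.008,0]},{"dp":[-2,1,126],"turn":[0,-0.008,0]},{"dp":[-2,1,126],"turn":[0,-0.008,0]},{"dp":[-2,1,126],"turn":[0,-0.008,0]}]'
python3 - <<'E'
from h import *
d=np.load('ax.npz');nose,e=d['nose'],d['e'];yt=np.cross(-e,ez);yt*=np.sign(yt[1]);delta(nose+e*.104,rot(-e,yt))
E
python3 -m crank '[{"dp":[0,0,0],"turn":[0,0,0]},{"dp":[0,0,0],"turn":[0,0,0]},{"dp":[0,0,0],"turn":[0,0,0]},{"dp":[0,0,0],"turn":[0,0,0]},{"dp":[0,0,0],"turn":[0,0,0]},{"dp":[0,0,0],"turn":[0,0,0]}]' -1 40
```

```text
time_s: 8.07
tcp_pos: [0.5058, 0.269, 0.1001]
eef_rot: [-179.9, 33.0, -168.2]
wrist_force: [-0.4, 0.0, 0.1]
gripper_width: 0.0511
grip_force: 0.0
dp [1.8, 3.3, 1.6] turn [-0.005, 0.002, -0.004] rows 0.1 0.1
time_s: 8.57
tcp_pos: [0.5063, 0.2704, 0.1014]
eef_rot: [-179.9, 33.1, -168.1]
wrist_force: [-2.9, -2.1, 7.8]
gripper_width: 0.0132
grip_force: 39.3
```

```bash
python3 -m crank '[{"dp":[-2,0,-10],"turn":[0,0,0]},{"dp":[-3,0,-30],"turn":[0,0,0]},{"dp":[-3,0,-55],"turn":[0,0,0]},{"dp":[-3,0,-80],"turn":[0,0,0]},{"dp":[-3,0,-110],"turn":[0,0,0]},{"dp":[-3,0,-140],"turn":[0,0,0]},{"dp":[-3,0,-170],"turn":[0,0,0]},{"dp":[-3,0,-170],"turn":[0,0,0]}]'
python3 - <<'E'
from h import *
snap('scene','s3.png')
th=np.radians(24); e=-np.sin(th)*ex+np.cos(th)*ez
nose=rk(0,.023,.013)
delta(nose+e*(.104+.17),rot(-e,ey)); print((nose+e*.274).round(3))
E
```

```text
time_s: 9.23
tcp_pos: [0.4172, 0.253, 0.2494]
eef_rot: [179.9, 33.4, -168.1]
wrist_force: [1.0, 0.1, 0.0]
gripper_width: 0.013
grip_force: 39.1
dp [47.9, -309.3, -50.4] turn [0.163, 0.161, 0.297] rows 7.6 3.0
[ 0.415 -0.064  0.263]
```

View pics/s3.png

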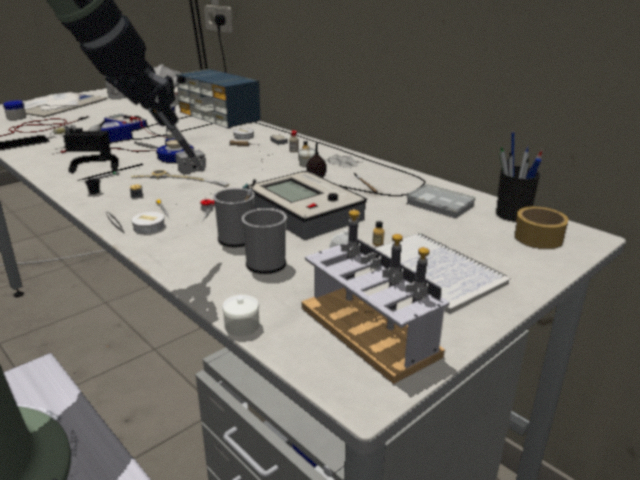

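The picture shows the held vice clear of the tumbler at (185,150), the brush still in the tumbler, and three vices upright in the rack with buttons at (354,215), (397,240) and (422,252). Carry it to the front of place 1.

```bash
python3 -m crank '[{"dp":[25,-150,-40],"turn":[0.08,0.08,0.15]},{"dp":[25,-150,-40],"turn":[0.08,0.08,0.15]},{"dp":[25,-150,-40],"turn":[0.08,0.08,0.15]},{"dp":[48,-309,-50],"turn":[0.163,0.161,0.297]},{"dp":[48,-309,-50],"turn":[0.163,0.161,0.297]},{"dp":[48,-309,-50],"turn":[0.163,0.161,0.297]},{"dp":[48,-309,-50],"turn":[0.163,0.161,0.297]},{"dp":[48,-309,-50],"turn":[0.163,0.161,0.297]}]'
python3 - <<'E'
from h import *
th=np.radians(24); e=-np.sin(th)*ex+np.cos(th)*ez
delta(rk(0,.023,.013)+e*(.106+.17),rot(-e,ey))
E
```

```text
time_s: 9.95
tcp_pos: [0.4147, -0.0675, 0.26]
eef_rot: [-179.7, 23.8, 172.4]
wrist_force: [0.9, -0.5, 0.3]
gripper_width: 0.0133
grip_force: 39.4
dp [-1.4, 4.0, -5.0] turn [-0.006, -0.004, -0.002] rows 0.2 0.1
```

Let it settle, then measure the held vice's axis in the scene view.

```bash
python3 -m crank '[{"dp":[-1,2,-5],"turn":[0,0,0]},{"dp":[-1,2,-5],"turn":[0,0,0]},{"dp":[-1,2,-5],"turn":[0,0,0]},{"dp":[-1,2,-5],"turn":[0,0,0]}]'
python3 - <<'E'
from h import *
c=snap('scene');W=cloud(c);s=manip.observe();t=s['tcp_pos'];Rc=R.from_euler('xyz',s['eef_rot'],degrees=True)
L=Rc.inv().apply((W-t).reshape(-1,3)).reshape(W.shape)*1000  # tool frame mm
m=(np.abs(L[...,0])<25)&(np.abs(L[...,1])<20)&(L[...,2]>8)&(L[...,2]<125)
v,u=np.nonzero(m);print(m.sum(),u.min(),u.max(),v.min(),v.max(),'zmax',np.nanpercentile(L[m][:,2],[95,99,100]))
k=m&(L[...,2]<84); P=L[k]/1000
cam=Rc.inv().apply(c['T'][:3,3]-t)
a,e,r=fitaxis(P,cam);e=e*np.sign(e[2]);A=lambda z:(a+e*(z/1000-a[2])/e[2])*1000
print('axis in tool frame at 0,50,106:',A(0).round(1),A(50).round(1),A(106).round(1),'res',r,len(P))
cv2.imwrite('pics/c4.png',cv2.resize(c['frame'][max(v.min()-40,0):v.max()+60,u.min()-60:u.max()+60],None,fx=4,fy=4,interpolation=3)[:600,:800,::-1])
print(t,s['eef_rot'])
E
```

```text
time_s: 10.28
tcp_pos: [0.4138, -0.0608, 0.2648]
eef_rot: [-179.8, 23.7, 172.6]
wrist_force: [-0.4, -0.3, -1.3]
gripper_width: 0.0132
grip_force: 39.5
721 296 331 167 235 zmax [103.39543555 109.43066813 112.3851377 ]
axis in tool frame at 0,50,106: [ 1.9 -0.3  0. ] [ 2.6 -0.2 50. ] [ 3.30e+00 -1.00e-01  1.06e+02] res 0.0006240169973819291 587
[ 0.41380884 -0.06058663  0.2649588 ] [-179.80865611   23.71075818  172.66446986]
```

View pics/c4.png

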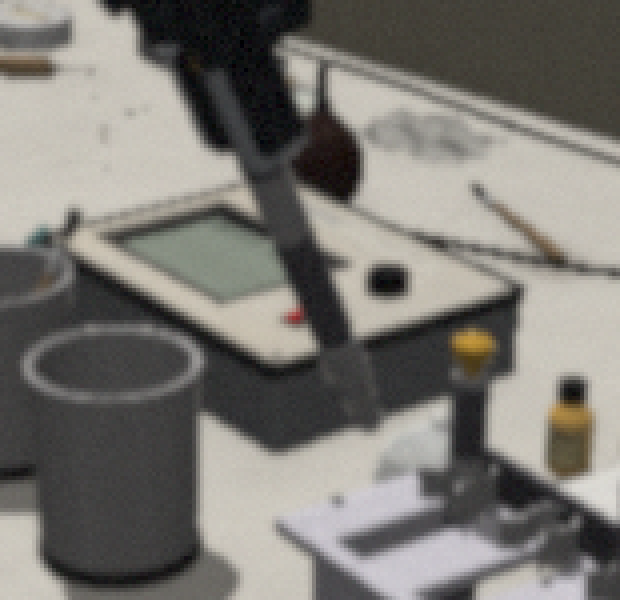

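The held vice's nose lies at about (3.3, 0, 106) mm in the tool frame, as planned. The slot leaves only 1.5 mm a side, so I'll check the row's y against the standing vices in the same camera.

```bash
python3 - <<'E'
from h import *
c=load('scene');W=cloud(c);d=W-O;X=d@ex;Y=d@ey;Z=W[...,2]
cam=c['T'][:3,3]
for k in (.069,-.023,-.069):
    m=(abs(X)<.02)&(abs(Y-k)<.014)&(Z>.112)&(Z<.142)
    a,e,r=fitaxis(W[m],cam)
    if e[2]<0:e=-e
    out=[]
    for z in(.1,.13):
        q=a+e*(z-a[2])/e[2]-O; out.append((round(q@ex*1000,1),round(q@ey*1000,1)))
    # vertical-axis fit (xy only)
    from scipy.optimize import least_squares
    P=np.stack([X[m],Y[m]],1); s=least_squares(lambda t:np.hypot(*(P-t).T)-.007,P.mean(0)+(np.array([ex,ey])@((P.mean(0)@np.array([ex,ey])+O)-cam))[:2]*.02,loss='soft_l1',f_scale=.001)
    print(k,m.sum(),out,round(r*1000,2),'vert',(s.x*1000).round(1))
th=np.radians(24); e=-np.sin(th)*ex+np.cos(th)*ez;Rt=rot(-e,ey);n=np.array([.0033,-.0001,.106])
for up in (.105,.0):
    delta(rk(0,.023,.013)+e*up-Rt.apply(n),Rt)
E
```

```text
0.069 179 [(np.float64(2.9), np.float64(66.0)), (np.float64(3.5), np.float64(66.4))] 0.76 vert [-4.6 57.5]
-0.023 206 [(np.float64(2.5), np.float64(-25.9)), (np.float64(2.7), np.float64(-25.6))] 0.74 vert [ -5.2 -34.5]
-0.069 228 [(np.float64(2.8), np.float64(-72.0)), (np.float64(3.7), np.float64(-72.3))] 0.69 vert [ -5.4 -80.2]
dp [-4.7, -2.5, 65.3] turn [-0.002, -0.005, 0.003] rows 1.6 0.0
dp [-5.2, -2.3, 170.3] turn [-0.002, -0.005, 0.003] rows 4.1 0.0
```

The scene camera agrees with the arm (held vice at tool y of about 0). It puts all three seated vices 2.8 mm lower in y and about 2.3 mm further in x, which matches the contact seen when pushing. I'll correct the rack origin and go to just above the slot.

```bash
cat >> h.py <<'E'
O=O+.0023*ex-.0028*ey
th=np.radians(24); e24=-np.sin(th)*ex+np.cos(th)*ez;R24=rot(-e24,ey);n=np.array([.0033,-.0001,.106])
def pl(up): return rk(0,.023,.013)+e24*up-R24.apply(n)
E
python3 - <<'E'
from h import *
delta(pl(.105),R24)
E
```

```text
dp [-6.8, -5.3, 66.2] turn [-0.002, -0.005, 0.003] rows 1.6 0.0
```

```bash
python3 -m crank '[{"dp":[-7,-5,30],"turn":[-0.002,-0.005,0.003]},{"dp":[-7,-5,66],"turn":[-0.002,-0.005,0.003]},{"dp":[-7,-5,66],"turn":[-0.002,-0.005,0.003]},{"dp":[-7,-5,66],"turn":[-0.002,-0.005,0.003]},{"dp":[-7,-5,66],"turn":[-0.002,-0.005,0.003]}]'
python3 - <<'E'
from h import *
delta(pl(.105),R24); delta(pl(.0),R24)
c=snap('scene');W=cloud(c);s=manip.observe();t=s['tcp_pos'];Rc=R.from_euler('xyz',s['eef_rot'],degrees=True)
L=Rc.inv().apply((W-t).reshape(-1,3)).reshape(W.shape)*1000
m=(np.abs(L[...,0])<18)&(np.abs(L[...,1])<16)&(L[...,2]>10)&(L[...,2]<84)
a,e,r=fitaxis(L[m]/1000,Rc.inv().apply(c['T'][:3,3]-t));A=lambda z:(a+e*(z/1000-a[2])/e[2])*1000
print(A(20).round(1),A(106).round(1),m.sum(),r)
w=(t+Rc.apply(A(106)/1000))-O;print('nose rack',w@ex,w@ey,w[2])
f=c['frame'];cv2.imwrite('pics/c5.png',cv2.resize(f[200:340,280:450],(728,600),interpolation=3)[:,:,::-1])
E
```

```text
time_s: 10.75
tcp_pos: [0.4458, -0.0703, 0.2082]
eef_rot: [-180.0, 24.0, 172.5]
wrist_force: [-0.1, 0.2, -0.5]
gripper_width: 0.013
grip_force: 39.4
dp [0.6, 0.0, 1.0] turn [-0.001, 0.0, -0.001] rows 0.0 0.0
dp [0.6, 0.1, 106.0] turn [-0.001, 0.0, -0.001] rows 2.5 0.0
[ 2.9  0.5 20. ] [  4.4   0.3 106. ] 486 0.0005960833239073491
nose rack -0.04275001205225104 0.02294599761804526 0.11060322063446978
```

View pics/c5.png

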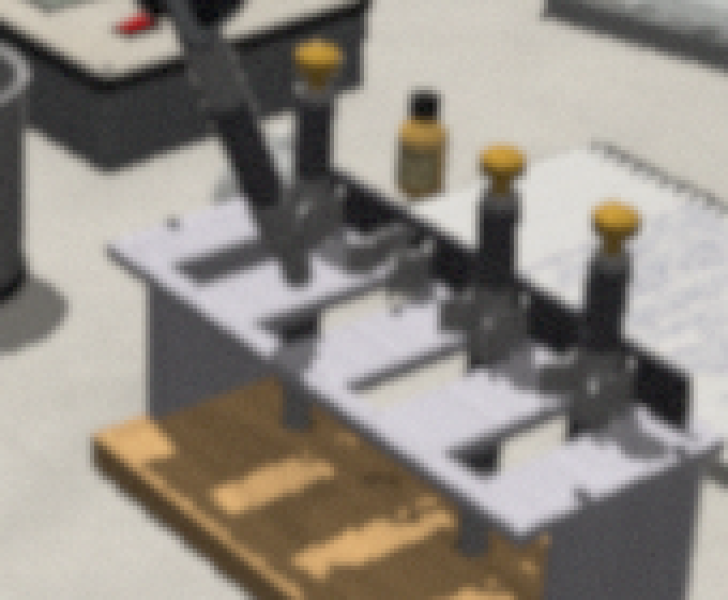

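The nose at crop (296,275) hovers over the front part of the place-1 slot (290,325), and y agrees within 0.3 mm. Insert, watching the force.

```bash
python3 -m crank '[{"dp":[0,0,12],"turn":[0,0,0]},{"dp":[0,0,22],"turn":[0,0,0]},{"dp":[0,0,32],"turn":[0,0,0]},{"dp":[0,0,40],"turn":[0,0,0]},{"dp":[0,0,40],"turn":[0,0,0]}]'
python3 - <<'E'
from h import *
print(manip.observe()['ft_torque'].round(2));delta(pl(.0),R24)
E
```

```text
time_s: 11.22
tcp_pos: [0.4626, -0.0735, 0.1722]
eef_rot: [-179.9, 24.1, 172.4]
wrist_force: [-1.2, 0.8, -0.4]
gripper_width: 0.0131
grip_force: 39.5
[ 0.04  0.5  -0.01]
dp [1.7, 1.1, 66.1] turn [-0.002, 0.002, -0.002] rows 1.6 0.0
```

```bash
python3 -m crank '[{"dp":[1,0.5,15],"turn":[0,0,0]},{"dp":[1,1,30],"turn":[0,0,0]},{"dp":[1,1,44],"turn":[0,0,0]},{"dp":[1,1,54],"turn":[0,0,0]},{"dp":[1,1,54],"turn":[0,0,0]},{"dp":[1,1,54],"turn":[0,0,0]}]'
python3 - <<'E'
from h import *
delta(pl(.0),R24)
E
```

```text
time_s: 11.72
tcp_pos: [0.4835, -0.0755, 0.1228]
eef_rot: [-180.0, 24.1, 172.4]
wrist_force: [0.5, 0.3, -1.1]
gripper_width: 0.0132
grip_force: 39.4
dp [0.7, 0.3, 12.4] turn [-0.002, 0.002, -0.002] rows 0.3 0.0
```

```bash
python3 -m crank '[{"dp":[0.5,0,3],"turn":[0,0,0]},{"dp":[0.5,0,6],"turn":[0,0,0]},{"dp":[0.5,0,8],"turn":[0,0,0]},{"dp":[0.5,0,8],"turn":[0,0,0]}]'
python3 -m crank '[{"dp":[0,0,1],"turn":[0,0,0]},{"dp":[0,0,2],"turn":[0,0,0]},{"dp":[0,0,3],"turn":[0,0,0]},{"dp":[0,0,3],"turn":[0,0,0]}]'
python3 - <<'E'
from h import *
delta(pl(.0),R24)
E
```

```text
time_s: 12.05
tcp_pos: [0.4861, -0.076, 0.1145]
eef_rot: [-180.0, 24.1, 172.3]
wrist_force: [0.3, -0.3, -1.2]
gripper_width: 0.0132
grip_force: 39.4
time_s: 12.38
tcp_pos: [0.4876, -0.0763, 0.1122]
eef_rot: [-180.0, 24.1, 172.3]
wrist_force: [-4.9, 0.8, 8.5]
gripper_width: 0.0134
grip_force: 40.6
dp [0.1, 0.5, 1.1] turn [-0.002, 0.002, -0.003] rows 0.0 0.0
```

Contact with 8.5 N at the cup floor height. Compute the rotation to upright about the nose.

```bash
python3 - <<'E'
from h import *
_,t=delta(rk(0,.023,.113),rot(-ez,ey));
p=np.array([3.3,0,106.])
for k in range(1,9):
    w=t*k/8; print(np.degrees(np.linalg.norm(w)).round(1),(p-R.from_rotvec(w).apply(p)-[0,0,.5]).round(1),w.round(3))
E
```

```text
dp [-37.2, 0.5, 15.8] turn [-0.001, 0.421, -0.003] rows 1.0 3.4
3.0 [-5.6 -0.  -0.2] [-0.     0.053 -0.   ]
6.0 [-11.1  -0.    0.4] [-0.     0.105 -0.001]
9.0 [-16.6  -0.    1.3] [-0.001  0.158 -0.001]
12.1 [-22.1  -0.1   2.5] [-0.001  0.21  -0.001]
15.1 [-27.5  -0.1   4. ] [-0.001  0.263 -0.002]
18.1 [-32.7  -0.1   5.8] [-0.001  0.316 -0.002]
21.1 [-37.9  -0.1   7.8] [-0.001  0.368 -0.003]
24.1 [-43.   -0.1  10.1] [-0.001  0.421 -0.003]
```

```bash
python3 -m crank '[{"dp":[-5.6,0,-0.2],"turn":[0,0.053,0]},{"dp":[-11.1,0,0.4],"turn":[0,0.105,0]},{"dp":[-16.6,0,1.3],"turn":[0,0.158,0]},{"dp":[-22.1,0,2.5],"turn":[0,0.21,0]},{"dp":[-22.1,0,2.5],"turn":[0,0.21,0]}]'
python3 - <<'E'
from h import *
_,t=delta(rk(0,.023,.113),rot(-ez,ey));
p=np.array([3.3,0,106.])
for k in range(1,6):
    w=t*k/5; print(np.degrees(np.linalg.norm(w)).round(1),(p-R.from_rotvec(w).apply(p)).round(1),w.round(3))
E
```

```text
time_s: 12.8
tcp_pos: [0.5113, -0.0796, 0.1194]
eef_rot: [-180.0, 12.1, 172.4]
wrist_force: [-1.0, 0.2, 2.3]
gripper_width: 0.0131
grip_force: 39.8
dp [-14.8, 0.6, 9.7] turn [-0.001, 0.211, -0.003] rows 0.4 1.7
2.4 [-4.5 -0.   0.2] [-0.     0.042 -0.001]
4.8 [-8.9 -0.   0.7] [-0.     0.084 -0.001]
7.3 [-13.4  -0.    1.3] [-0.     0.127 -0.002]
9.7 [-17.8  -0.    2.1] [-0.001  0.169 -0.002]
12.1 [-22.1  -0.    3. ] [-0.001  0.211 -0.003]
```

```bash
python3 -m crank '[{"dp":[-4.5,0,0.2],"turn":[0,0.042,0]},{"dp":[-8.9,0,0.7],"turn":[0,0.084,0]},{"dp":[-13.4,0,1.3],"turn":[0,0.127,0]},{"dp":[-13.4,0,1.3],"turn":[0,0.127,0]}]'
python3 -m crank '[{"dp":[-4.4,0,0.8],"turn":[0,0.042,0]},{"dp":[-8.7,0,1.7],"turn":[0,0.084,0]},{"dp":[-9.7,0,1.7],"turn":[0,0.088,0]},{"dp":[-9.7,0,1.7],"turn":[0,0.088,0]}]'
python3 - <<'E'
from h import *
s=manip.observe();print((s['tcp_pos']-O)@ex,(s['tcp_pos']-O)@ey);snap('scene')
E
```

```text
time_s: 13.13
tcp_pos: [0.524, -0.081, 0.1205]
eef_rot: [180.0, 4.9, 172.3]
wrist_force: [1.1, 0.8, 8.5]
gripper_width: 0.013
grip_force: 40.3
time_s: 13.47
tcp_pos: [0.5313, -0.082, 0.1201]
eef_rot: [-180.0, -0.2, 172.3]
wrist_force: [-6.3, 1.7, 15.0]
gripper_width: 0.0131
grip_force: 41.2
0.003582786397547864 0.02268061210343338
```

The vice is upright and the clip is reached. Open moderately (neighbours are 46 mm away), lift off and check.

```bash
python3 -m crank '[{"dp":[0,0,-0.5],"turn":[0,0,0]},{"dp":[0,0,-0.5],"turn":[0,0,0]},{"dp":[0,0,-0.5],"turn":[0,0,0]},{"dp":[0,0,-0.5],"turn":[0,0,0]}]' -0.2
python3 -m crank '[{"dp":[0,0,-15],"turn":[0,0,0]},{"dp":[0,0,-40],"turn":[0,0,0]},{"dp":[0,0,-70],"turn":[0,0,0]},{"dp":[0,0,-70],"turn":[0,0,0]}]'
python3 -m crank '[{"dp":[40,0,0],"turn":[0,0,0]},{"dp":[80,0,0],"turn":[0,0,0]},{"dp":[120,0,0],"turn":[0,0,0]},{"dp":[140,0,0],"turn":[0,0,0]},{"dp":[140,0,0],"turn":[0,0,0]}]' -1
python3 - <<'E'
from h import *
c=snap('scene');W=cloud(c);d=W-O;X=d@ex;Y=d@ey;Z=W[...,2];cam=c['T'][:3,3]
for k in (.069,.023,-.023,-.069):
    m=(abs(X)<.02)&(abs(Y-k)<.013)&(Z>.112)&(Z<.142)
    if m.sum()<30: print(k,m.sum());continue
    a,e,r=fitaxis(W[m],cam); q=lambda z:a+e*(z-a[2])/e[2]-O
    m2=(abs(X)<.03)&(abs(Y-k)<.016)&(Z>.14)&(Z<.18)
    print(k,m.sum(),[(round(q(z)@ex*1000,1),round(q(z)@ey*1000,1)) for z in(.1,.13)],'top',np.percentile(Z[m2],97).round(4))
f=c['frame'];t=snap('top')['frame']
cv2.imwrite('pics/c6.png',np.hstack([cv2.resize(f[180:340,190:450],(520,400),interpolation=3),cv2.resize(t[205:285,150:220],(280,400),interpolation=3)])[:,:,::-1])
E
```

```text
time_s: 13.85
tcp_pos: [0.5307, -0.082, 0.119]
eef_rot: [-180.0, -0.3, 172.3]
wrist_force: [-0.4, 0.0, -0.6]
gripper_width: 0.0342
grip_force: 0.0
time_s: 14.18
tcp_pos: [0.5345, -0.0829, 0.1943]
eef_rot: [-179.9, 0.2, 172.3]
wrist_force: [1.5, -1.1, 0.2]
gripper_width: 0.0339
grip_force: 0.0
time_s: 14.6
tcp_pos: [0.3878, -0.0619, 0.1892]
eef_rot: [180.0, -0.5, 172.3]
wrist_force: [-0.2, -0.0, 0.4]
gripper_width: 0.0003
grip_force: 0.0
0.069 182 [(np.float64(0.2), np.float64(68.6)), (np.float64(1.3), np.float64(69.3))] top 0.1583
0.023 195 [(np.float64(0.2), np.float64(23.0)), (np.float64(1.2), np.float64(23.4))] top 0.1583
-0.023 214 [(np.float64(0.5), np.float64(-22.8)), (np.float64(0.5), np.float64(-22.8))] top 0.1584
-0.069 228 [(np.float64(0.7), np.float64(-69.4)), (np.float64(1.3), np.float64(-69.5))] top 0.1587
```

View pics/c6.png

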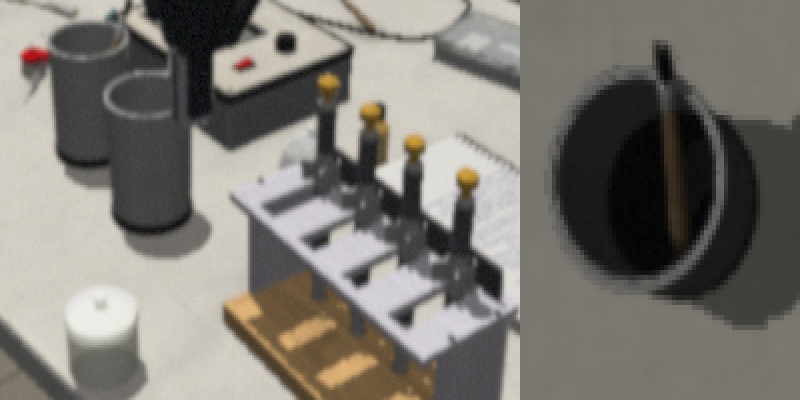

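All four vices stand upright in line, with tops at 158 mm, matching to within 1 mm. The tumbler stands with the brush in it, and the robot touches nothing.

```bash
python3 -c "
from cell import manip; print(manip.job_done())"
```

```text
the job is handed in; nothing more can be done
None
```

I handed the job in at about 15 s on the robot's clock: in the last pictures all four pin vices stand upright in their clips, the tumbler still stands with the brush in it, and I saw no sign that the jar, dust cover or bottle had been touched.

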